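# Hold a sample against the sprung temperature probe

## Task

On the small rail rig, loosen the black clamp knob on the carriage by turning it counter-clockwise as far as it goes, then push the carriage along its rail so that the brass sample presses the sprung probe in, until the carriage is fully home against the steel stop block. Keep pushing and finish while holding it there, with the knob left loose: the spring would push the carriage back if you let go. Do not knock over or push aside the glassware and other small things around the rig.

Things in the scene. Friction and masses are not known exactly. Their poses are not given: they have to be found in the camera images.
- rig: Rail rig fixed to the bench: grey base 100 x 340 x 8 mm, aluminium rail 40 mm wide along its y, rail top 32 mm up. Origin: centre of the underside; x across the rail, y along it towards stop block and probe, z up. Place and yaw vary. At the +y end: stop block, steel probe barrel (axis 88 mm up), grey readout up to 110 mm; at the -y end a tail stop up to 59 mm.
- carriage: Aluminium carriage, slides only along the rig's y, 70 mm wide (x), 130 mm long (y), saddle top 62 mm above the bench. Origin: centre of its underside, 32 mm up. Back to front: push plate, clamp knob (at the origin), holder with brass disc of 38 mm diameter (44 to 70 mm ahead of the origin, up to 108 mm above the bench). Starts 40 to 90 mm short of the stop; when loose it slides at under 1 N.
- push_plate (a point): Middle of the carriage's upright push plate at its back end: plate 60 mm wide (x), 10 mm thick (y), its top 107 mm above the bench, bottom on the saddle at 62 mm. This point is 107 mm above the bench, at the centre of the plate's top edge, 58 mm behind the knob axis (so 53 mm is free between the plate and the knob axis). Push its back (-y) face or pinch the plate from above.
- carriage_nose (a point): Middle of the carriage's front end face, 50 mm above the bench, the face that meets the stop block.
- stop_face (a point): Middle of the face of the fixed steel stop block, 50 mm above the bench; the carriage is fully home when carriage_nose coincides with it.
- sample_face (a point): Centre of the front face of the brass sample disc on the carriage, 88 mm above the bench; 5 mm in front of carriage_nose.
- probe_tip (a point): Copper tip (16 mm diameter) of the sprung probe, 88 mm above the bench, pointing to the rig's -y; at rest it stands 10 mm proud of the stop face, so the sample meets it 15 mm before the carriage is home.
- probe (a joint): How far the probe is pushed in (m): 0 at rest, 0.015 when the carriage is home. Spring: about 2.7 N at first touch, 9.5 N with the carriage home.
- clamp_grip (a point): On the axis of the clamp knob, 90 mm above the bench, a good height for gripping. The knob is a black bar 46 mm long, 13 mm thick, its top 102 mm above the bench, on a vertical axis through the carriage's origin.
- clamp (a joint): Turn of the clamp knob (rad), growing counter-clockwise seen from above; starts at 0 = tight, with the bar along the rail; the carriage is loose from about 0.9 (before that it resists some 30 N); the end stop is at 1.45 with the bar nearly across the rail. Turning takes 0.1 to 0.25 N m; it stays where it is left.
- beaker: Glass beaker beside the rig, 68 mm diameter, 85 mm tall; origin: centre of its underside. To be left alone.
- jar: Brown glass jar with black cap beside the rig, 56 mm diameter, 95 mm tall; origin: centre of its underside. To be left alone.
- crucible: White ceramic crucible beside the rig, 48 mm diameter, 38 mm tall; origin: centre of its underside. To be left alone.
- stopper: Rubber stopper beside the rig, 44 mm diameter, 30 mm tall; origin: centre of its underside. To be left alone.
- dish: Shallow glass dish beside the rig, 90 mm diameter, 16 mm tall; origin: centre of its underside. To be left alone.

How it is judged:
By the outcome, as a careful person would: the job done as asked, in the order asked, and still so for the second after the job is handed in, while the arm keeps its last pose, push and grip.
It also fails if it takes over 43 s, if anything falls off the work surface, if the arm or the gripper's body presses on something with over 40 N, if the wrist force passes 120 N, or if a joint passes its speed limit or range.

## Robot

A 6-joint arm with a two-finger parallel gripper is mounted at the origin on the work surface. World frame = base frame: x ahead of the robot, y to its left, z up, the work surface at z = 0. Lengths are in m, angles in rad, forces in N, time in s.
With the tool pointing down it reaches from about 0.375 to 0.9 m from the base axis. Payload 3.1 kg.
Tool frame: the origin (TCP) lies between the finger pads; the fingertips stand manip.finger_overhang ahead of it and the grasp point (between the pads) lies 5 mm behind it (manip.finger_overhang is the distance from the TCP to the fingertips, in m); z points along the fingers, y is the line along which they close (so a half turn about z gives the same grasp; the last joint's range is limited). The gripper opens to 85 mm and grips with 20 to 120 N. Pads are 22 mm wide; open, the fingers measure 114 mm over their backs; the gripper's body (76 mm by 85 mm) begins 54 mm behind the grasp point. The pads swing forward as they close: fully open they stand 13 mm farther back than shut.
Start: joints at [-1.294, 0.527, 1.433, -0, 1.181, -0.178], TCP at [0.275, -0.561, 0.208] pointing down, gripper open.
Joint ranges: [-3.08, 3.08], [-0.75, 2.2], [0.22, 2.44], [-1.43, 4.57], [0, 2.65], [-2.85, 2.85]. Speed limits (rad/s): [2.79, 2.79, 3.14, 3.14, 3.14, 3.14].

## Interface

Orientations are given as a unit quaternion [x, y, z, w].
In Python, from station import manip gives the robot as it stands.
- The arm moves only by the tool drive_tool, never from a script. Its argument "plan" is a list of rows, each a list of 7 numbers: the shift along the tool's x, y, z in m, then the turn, a rotation vector about the tool's x, y, z in degrees, then the opening, from -1 (shut) to 1 (fully open). In form: [[x, y, z, wx, wy, wz, gripper], ...]. A call has 1 to 10 rows; each row shifts and turns the commanded pose from where the row before left it, along the tool's axes as they then stand; what a row does not reach is not made up. A row lasts 1/10 s, in which the tool goes at most 50 mm and 8.59 degrees, less where a joint would pass 70% of its speed; a pose out of reach is approached as far as the arm can. A call is refused whole if a number of a shift passes 0.05 or a number of a turn 8.59, either way. A call with a gripper value outside its range is refused whole. The fingers move at their own pace and stop on an object; "newtons" is the grip in N (left out, the last holds). Time passes only in rows, so rows that do not move let the fingers close. It gives the time, the measured TCP pose, the force, the opening and the grip force at its end, in the units of the state.
- manip.sense(): the state, without advancing time (a new reading comes with each control period).
- manip.snapshot(name): name is "scene" or "top"; returns a dict with "image" (420x560x3 uint8, red, green, blue), "z_map" (420x560 float32, m along the optical axis (not along the pixel's ray), 0 where there is no reading), "fov_y" (degrees; the focal length in pixels is half the picture's height over the tangent of half this angle, whatever the lens; pixels are square), "cx", "cy" (the principal point, pixels), "extrinsics" (4x4, takes a point from camera to world coordinates). Camera axes: x right, y up, looking along -z (the intrinsics and any distortion apply to the point x, -y, -z); pixel columns grow to the right and rows downward; lengths in m; the calibration is good to about 2 mm. A picture is of the moment at which its call begins.
- manip.sign_off(): hands the job in; it is judged then, once.
The state is a dict: "t": time; "q": joint angles; "qd": joint speeds; "tau": joint torques, N m; "tcp_pos": TCP position; "tool_rot": TCP orientation; "force": force on the tool from outside, world axes, zero at the start; "ft_torque": the same for the moment, N m; "finger_gap": opening from 0.0 (shut) to 1.0 (fully open); "gripper_force": force on a finger pad.
Only numpy, scipy, OpenCV 4.12 (cv2) and the standard library are available. Lean on these libraries where they do the work, as an engineer would, in place of code of your own. Each camera call takes 0.05 s, during which the arm holds its last target. There are 200 camera calls.

## Working session

There is one attempt and no reset: what is moved stays moved. The work goes in short steps, Python scripts to look and compute and a tool call to move; the robot and the scene stay as the last step left them, time stands still between calls to the robot, and variables do not carry over. Pictures are saved under pics/ and viewed, at most 10 in all, crops included, and the job is handed in when it is done.

Besides the shell and the picture viewer there is one more tool, called after "Request:" as name([rows], argument=value, ...), one row to a line, values as JSON. drive_tool: Moves the arm, as the interface text tells. Its arguments: {"type":"object","properties":{"plan":{"type":"array"},"newtons":{"type":"number"}},"required":["plan"]}

```bash
mkdir -p pics; cat > h.py <<'E'
import numpy as np, cv2
from station import manip
def snap(n):
    return manip.snapshot(n)
def world(s):
    z=s["z_map"].astype(float); h,w=z.shape
    f=h/2/np.tan(np.radians(s["fov_y"])/2)
    v,u=np.mgrid[:h,:w]
    P=np.stack([(u-s["cx"])/f*z,-(v-s["cy"])/f*z,-z],-1)
    E=np.array(s["extrinsics"]); return P@E[:3,:3].T+E[:3,3]
E
python3 - <<'E'
from h import *
print(manip.finger_overhang, manip.sense())
for n in("scene","top"):
    s=snap(n); cv2.imwrite(f"pics/{n}0.png",s["image"][...,::-1]); np.save(f"{n}0.npy",s,allow_pickle=True)
    print({k:v for k,v in s.items() if k not in("image","z_map")})
E
```

```text
0.014 {'t': 0.0, 'q': array([-1.29347677e+00,  5.28475278e-01,  1.43390259e+00,  1.16295158e-05,
        1.18140914e+00, -1.78483936e-01]), 'qd': array([-0.00169113, -0.00094829,  0.00091959,  0.00061194,  0.00055896,
       -0.00195164]), 'tau': array([-2.37479999e-04, -4.42353129e+01, -1.78027546e+01, -2.49272834e-04,
        8.41033616e-03,  9.73294107e-06]), 'tcp_pos': array([ 0.27493948, -0.56042126,  0.206828  ]), 'tool_rot': array([ 9.74142519e-01,  2.25931734e-01, -4.88273365e-05, -1.09609918e-03]), 'force': array([ 0.63494411, -0.07216092, -0.28385219]), 'ft_torque': array([-0.02775219, -0.03630033, -0.01097288]), 'gripper_force': 0.0, 'finger_gap': 0.9968005727063883}
{'fov_y': 57.94512319774792, 'cx': 280.5686115345291, 'cy': 203.24115128552623, 'extrinsics': array([[ 0.67925183, -0.43807872,  0.58881575,  0.97869166],
       [ 0.73376728,  0.42093635, -0.53328995, -0.35082098],
       [-0.01423097,  0.7942919 ,  0.60736962,  0.49818472],
       [ 0.        ,  0.        ,  0.        ,  1.        ]])}
{'fov_y': 54.98769456952438, 'cx': 275.7802516343698, 'cy': 217.20565760539074, 'extrinsics': array([[-0.02558502,  0.9899097 , -0.1393707 ,  0.4545249 ],
       [-0.99912257, -0.02069686,  0.03641045,  0.01638961],
       [ 0.03315853,  0.14017998,  0.98957066,  0.89734874],
       [ 0.        ,  0.        ,  0.        ,  1.        ]])}
```

```bash
ls; ls -la pics
```

```text
h.py
pics
scene0.npy
top0.npy
total 524
drwxr-xr-x 2 agent agent   4096 Nov 28 22:17 .
drwxr-xr-x 3 agent agent   4096 Nov 28 22:17 ..
-rw-r--r-- 1 agent agent 290381 Nov 28 22:17 scene0.png
-rw-r--r-- 1 agent agent 234509 Nov 28 22:17 top0.png
```

View pics/scene0.png

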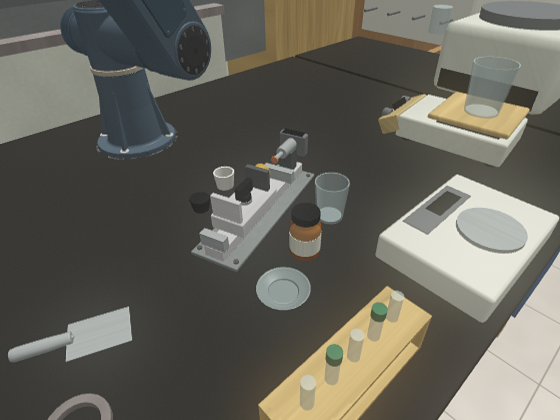

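View pics/top0.png

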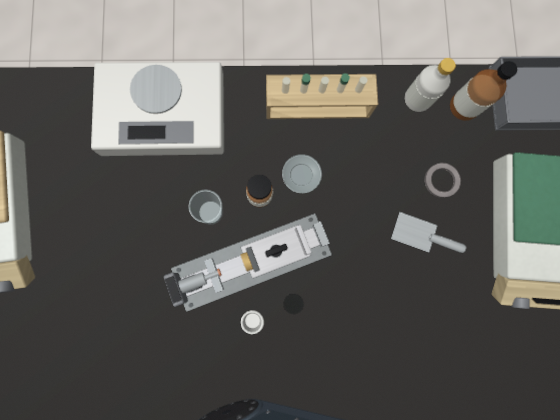

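The scene view shows the rig in the middle, with the knob at about (243,188), the tail stop at (213,240) and the probe at (287,150). In the top view the knob is at (276,251), the tail stop at (320,235), the probe and readout at (185,285). Around the rig are the beaker (206,207), jar (259,190), crucible (252,322), stopper (293,303) and dish (302,174).

```bash
cat >> h.py <<'E'
def ray(s,u,v,zp):
    h=s["image"].shape[0]; f=h/2/np.tan(np.radians(s["fov_y"])/2)
    E=np.array(s["extrinsics"]); d=E[:3,:3]@np.array([(u-s["cx"])/f,-(v-s["cy"])/f,-1])
    return E[:3,3]+d*(zp-E[2,3])/d[2]
def line(s,u,v):
    a=ray(s,u,v,0.);b=ray(s,u,v,.1); return a,(b-a)/np.linalg.norm(b-a)
def tri(l1,l2):
    A=sum(np.eye(3)-np.outer(d,d) for _,d in(l1,l2)); b=sum((np.eye(3)-np.outer(d,d))@p for p,d in(l1,l2))
    p=np.linalg.solve(A,b); return p,[np.linalg.norm(np.cross(p-q,d)) for q,d in(l1,l2)]
E
python3 - <<'E'
from h import *
T=np.load("top0.npy",allow_pickle=True).item(); S=np.load("scene0.npy",allow_pickle=True).item()
a=cv2.resize(T["image"][205:315,160:340],None,fx=4.4,fy=4.4,interpolation=cv2.INTER_CUBIC)
cv2.imwrite("pics/topc.png",a[...,::-1])
b=cv2.resize(S["image"][120:270,180:330],None,fx=4,fy=4,interpolation=cv2.INTER_CUBIC)
cv2.imwrite("pics/scc.png",b[...,::-1])
W=world(T)
for u,v in [(276,251),(262,258),(320,235),(210,275),(230,200),(300,270)]: print(u,v,W[v,u])
E
```

```text
276 251 [ 0.49956091 -0.01170933  0.09853248]
262 258 [0.48805167 0.01622499 0.05858181]
320 235 [ 0.53333357 -0.10658938  0.05583704]
210 275 [0.45592387 0.11935895 0.08981356]
230 200 [ 0.6225764   0.08567693 -0.00206531]
300 270 [ 0.46195141 -0.06724201 -0.0007489 ]
```

View pics/topc.png

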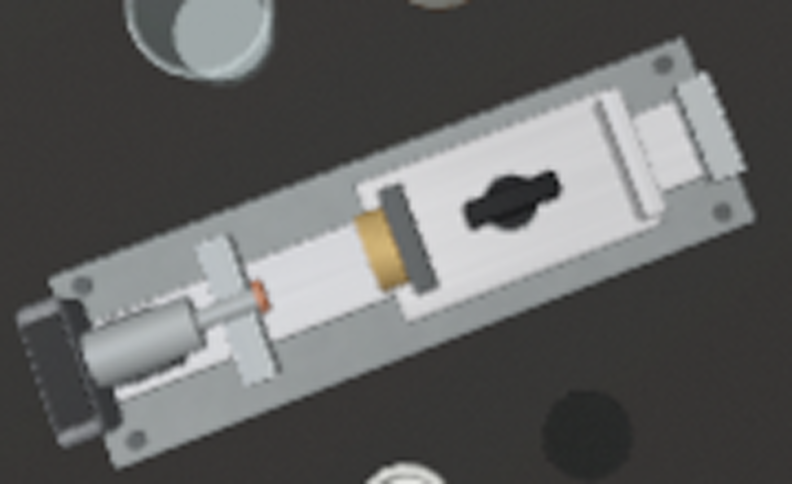

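View pics/scc.png

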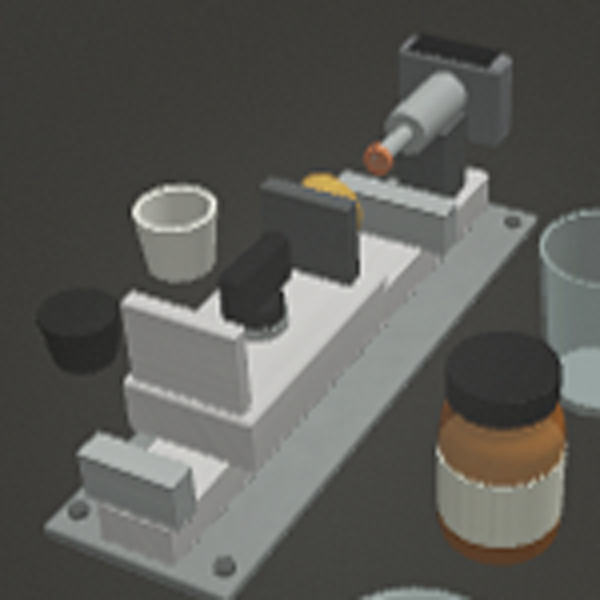

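In the top crop the base corners are at (683,38), (755,218), (118,467) and (50,280), the knob bar runs from (465,215) to (560,183), and the back edge of the push plate from (617,90) to (660,213). The scene crop confirms the layout: the knob's top bar ends at about (222,275) and (290,235), and the plate's top corners are at (125,297) and (247,342).

```bash
python3 - <<'E'
from h import *
T=np.load("top0.npy",allow_pickle=True).item(); S=np.load("scene0.npy",allow_pickle=True).item()
def black(s,x0,y0,x1,y1,th=45):
    m=np.zeros(s["image"].shape[:2],np.uint8); m[y0:y1,x0:x1]=(s["image"][y0:y1,x0:x1].max(2)<th)*255
    c=max(cv2.findContours(m,cv2.RETR_EXTERNAL,cv2.CHAIN_APPROX_NONE)[0],key=cv2.contourArea); return c
c=black(T,262,240,292,262,70); M=cv2.moments(c); u,v=M["m10"]/M["m00"],M["m01"]/M["m00"]
print("knob px",u,v,cv2.minAreaRect(c)); k=ray(T,u,v,.098); print("knob",k)
tc=lambda p:(160+(p[0]+.5)/4.4-.5,205+(p[1]+.5)/4.4-.5); sc=lambda p:(180+(p[0]+.5)/4-.5,120+(p[1]+.5)/4-.5)
C=[ray(T,*tc(p),.008) for p in[(683,38),(755,218),(118,467),(50,280)]]
o=np.mean(C,0); y=(C[2]+C[3]-C[0]-C[1]); y/=np.linalg.norm(y); print("rig",o,"L",np.linalg.norm(C[2]-C[1]),np.linalg.norm(C[1]-C[0]),"yaw y deg",np.degrees(np.arctan2(y[1],y[0])))
x=np.array([y[1],-y[0],0]); print("knob in rig",(k-o)@x,(k-o)@y)
# two view heights: knob bar top ends centre, plate top corners
print("knobtop",tri(line(T,*tc((512,199))),line(S,*sc((256,256)))))
# plate top back corners
for a,b in[((617,90),(247,342)),((655,214),(125,297))]:
    p,e=tri(line(T,*tc(a)),line(S,*sc(b))); print("plate",p,e,(p-o)@x,(p-o)@y)
for a in [(258,285),]: p=ray(T,*tc(a),.088); print("tip",(p-o)@x,(p-o)@y)
W=world(T)
for n,(u,v),z in[("beaker",(206,207),.085),("jar",(259,187),.095),("cruc",(252,322),.038),("stop",(293,303),.03)]:
    p=ray(T,u,v,z); print(n,p,"rig",(p-o)@x,(p-o)@y)
E
```

```text
knob px 275.99242424242425 250.1464646464646 ((276.10003662109375, 250.2000274658203), (10.28591251373291, 21.466251373291016), 63.43495178222656)
knob [ 0.50127674 -0.01175635  0.098     ]
rig [0.48399785 0.03837712 0.008     ] L 0.33652117875212506 0.09770862703106763 yaw y deg 109.70748053087856
knob in rig -0.0006391051532952126 -0.053023733933554536
knobtop (array([ 0.50198762, -0.01123255,  0.1010212 ]), [np.float64(0.0004938854523065814), np.float64(0.0004938854523065732)])
plate [ 0.55126977 -0.05795884  0.10289011] [np.float64(0.0028472160801398232), np.float64(0.002847216080139835)] 0.03084533667751269 -0.11337854251693413
plate [ 0.49285844 -0.07578424  0.10540233] [np.float64(0.0007430790097288048), np.float64(0.0007430790097288637)] -0.030155684349972577 -0.11046248404084424
tip 0.005439913331193502 0.06701135403777644
beaker [0.592815   0.12766138 0.085     ] rig 0.13255162777252405 0.04735945354158857
jar [0.63008898 0.01932686 0.095     ] rig 0.13110996958020266 -0.06719900817111506
cruc [0.35737629 0.03966894 0.038     ] rig -0.11876926255114337 0.0439152403853086
stop [ 0.39301166 -0.04721316  0.03      ] rig -0.1145194076642334 -0.049894759934253734
```

Request:
drive_tool([
  [0, 0, 0, 0, 0, -8.36, 1],
  [0, 0, 0, 0, 0, -8.36, 1],
  [0, 0, 0, 0, 0, -8.36, 1],
  [0, 0, 0, 0, 0, -8.36, 1],
  [0, 0, 0, 0, 0, -8.36, 1],
  [0, 0, 0, 0, 0, -8.36, 1],
  [0, 0, 0, 0, 0, -8.36, 1],
  [0, 0, 0, 0, 0, -8.36, 1],
  [0, 0, 0, 0, 0, -8.36, 1],
  [0, 0, 0, 0, 0, -8.36, 1],
])

```text
t: 1.1
tcp_pos: [0.275, -0.5607, 0.2072]
tool_rot: [0.573, 0.819, 0.0, -0.0]
force: [0.3, 1.1, 0.3]
finger_gap: 0.997
gripper_force: 0.0
```

```bash
cat >> h.py <<'E'
from scipy.spatial.transform import Rotation as R
def totool(target):
    s=manip.sense(); r=R.from_quat(s["tool_rot"]); X=r.as_matrix()[:,0]
    print("t",s["t"],"tcp",s["tcp_pos"].round(4),"yaw x",np.degrees(np.arctan2(X[1],X[0])).round(2),"z",r.as_matrix()[:,2].round(3),"F",s["force"].round(1),"M",s["ft_torque"].round(2),"gap",round(s["finger_gap"],3))
    print("shift tool",r.inv().apply(np.array(target)-s["tcp_pos"]).round(4))
E
python3 -c "
from h import *
totool([.5015,-.0115,.207])"
```

```text
t 1.1 tcp [ 0.275  -0.5607  0.2072] yaw x 110.06 z [-0.     0.001 -1.   ] F [0.3 1.1 0.3] M [ 0.03 -0.01  0.01] gap 0.997
shift tool [0.4382 0.4011 0.0008]
```

Request:
drive_tool([
  [0.02, 0.018, 0, 0, 0, 0, 1],
  [0.03, 0.028, 0, 0, 0, 0, 1],
  [0.03, 0.028, 0, 0, 0, 0, 1],
  [0.03, 0.028, 0, 0, 0, 0, 1],
  [0.03, 0.028, 0, 0, 0, 0, 1],
  [0.03, 0.028, 0, 0, 0, 0, 1],
  [0.03, 0.028, 0, 0, 0, 0, 1],
  [0.03, 0.028, 0, 0, 0, 0, 1],
  [0.03, 0.028, 0, 0, 0, 0, 1],
  [0.03, 0.028, 0, 0, 0, 0, 1],
])

```text
t: 2.1
tcp_pos: [0.4317, -0.1954, 0.2076]
tool_rot: [0.576, 0.818, 0.0, -0.0]
force: [1.6, -0.4, 0.8]
finger_gap: 1.001
gripper_force: 0.0
```

Request:
drive_tool([
  [0.03, 0.028, 0, 0, 0, 0, 0.3],
  [0.03, 0.028, 0, 0, 0, 0, 0.0],
  [0.03, 0.028, 0, 0, 0, 0, 0.0],
  [0.03, 0.025, 0, 0, 0, 0, 0.0],
  [0.02, 0.018, 0, 0, 0, 0, 0.0],
  [0.008, 0.004, 0, 0, 0, 0, 0.0],
  [0, 0, 0, 0, 0, 0, 0.0],
  [0, 0, 0, 0, 0, 0, 0.0],
])

```text
t: 2.9
tcp_pos: [0.5044, -0.0142, 0.2076]
tool_rot: [0.576, 0.818, -0.0, -0.0]
force: [0.9, -0.8, -0.1]
finger_gap: 0.497
gripper_force: 0.0
```

```bash
python3 -c "
from h import *
totool([.5015,-.0115,.085])
s=snap('scene'); cv2.imwrite('pics/s1.png',cv2.resize(s['image'][60:285,150:450],None,fx=2.5,fy=2.5)[...,::-1])"
```

```text
t 2.9 tcp [ 0.5044 -0.0142  0.2076] yaw x 109.71 z [-0.001 -0.    -1.   ] F [ 0.9 -0.8 -0.1] M [ 0.   -0.03 -0.02] gap 0.497
shift tool [ 0.0035 -0.0017  0.1226]
```

View pics/s1.png

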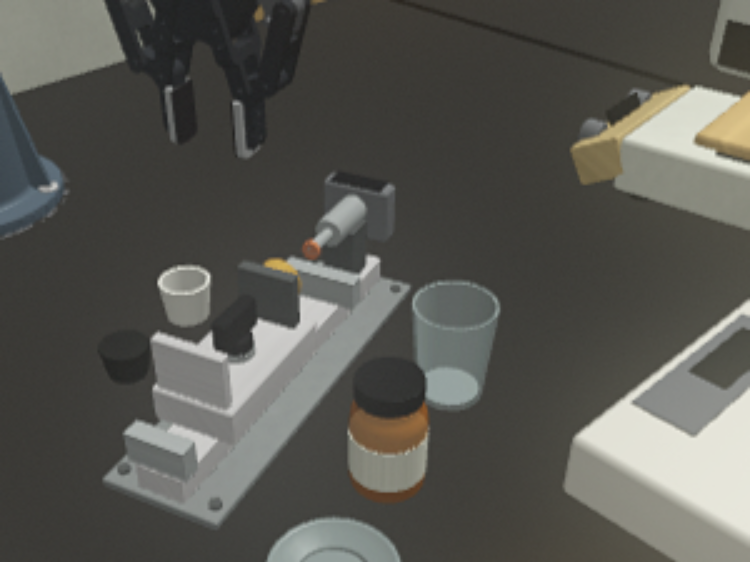

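The picture shows the gripper above the rig with its fingers at (180,110) and (248,125), astride the rail line. The knob is at (235,328) and the glassware is clear of the descent. Now I go down.

Request:
drive_tool([
  [0.0035, -0.0017, 0.02, 0, 0, 0, 0],
  [0, 0, 0.02, 0, 0, 0, 0],
  [0, 0, 0.02, 0, 0, 0, 0],
  [0, 0, 0.02, 0, 0, 0, 0],
  [0, 0, 0.015, 0, 0, 0, 0],
  [0, 0, 0.012, 0, 0, 0, 0],
  [0, 0, 0.008, 0, 0, 0, 0],
  [0, 0, 0.005, 0, 0, 0, 0],
  [0, 0, 0, 0, 0, 0, 0],
  [0, 0, 0, 0, 0, 0, 0],
])

```text
t: 3.95
tcp_pos: [0.5025, -0.011, 0.0882]
tool_rot: [0.576, 0.818, 0.0, 0.0]
force: [-0.5, 0.2, -0.2]
finger_gap: 0.499
gripper_force: 0.0
```

Request:
drive_tool([
  [0, 0, 0, 0, 0, 0, -0.4],
  [0, 0, 0, 0, 0, 0, -0.6],
  [0, 0, 0, 0, 0, 0, -1],
  [0, 0, 0, 0, 0, 0, -1],
  [0, 0, 0, 0, 0, 0, -1],
  [0, 0, 0, 0, 0, 0, -1],
], newtons=30)

```text
t: 4.55
tcp_pos: [0.5021, -0.0108, 0.0879]
tool_rot: [0.576, 0.818, -0.0, 0.0]
force: [0.3, -1.1, -1.0]
finger_gap: 0.0
gripper_force: 0.0
```

```bash
python3 -c "
from h import *
totool([.5015,-.0115,.087])"
```

```text
t 4.55 tcp [ 0.5021 -0.0108  0.0879] yaw x 109.72 z [ 0. -0. -1.] F [ 0.3 -1.1 -1. ] M [ 0.01 -0.    0.1 ] gap 0.0
shift tool [-0.0004 -0.0008  0.0009]
```

```bash
python3 -c "
from h import *
s=snap('scene'); t=snap('top')
a=cv2.resize(s['image'][140:260,190:310],(480,480),interpolation=cv2.INTER_CUBIC)
b=cv2.resize(t['image'][210:290,236:316],(320,320),interpolation=cv2.INTER_CUBIC)
c=np.zeros((480,800,3),np.uint8);c[:,:480]=a;c[:320,480:]=b
cv2.imwrite('pics/s2.png',c[...,::-1])"
```

```text
(no output)
```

View pics/s2.png

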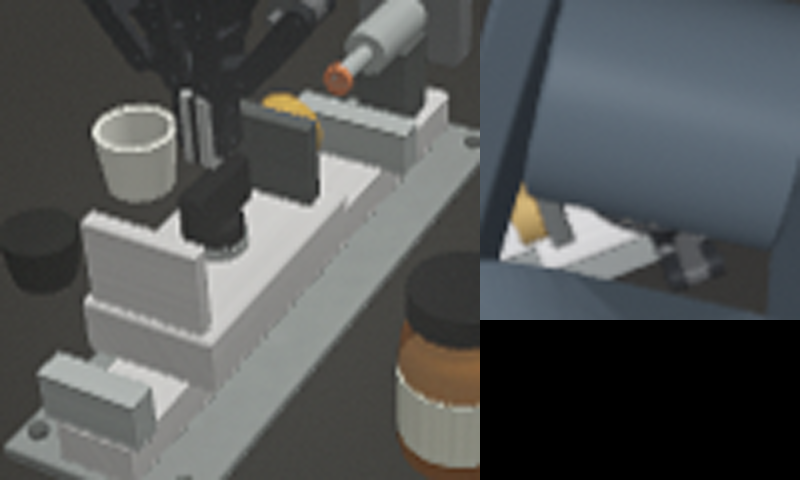

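The picture shows the fingers shut at about (200,130) left, beside and behind the knob bar at (215,200), which has not turned. So the grip missed, and I will check the offset between tool and camera.

```bash
python3 -c "
from h import *
s=snap('scene'); W=world(s)
for u,v in [(190,130),(205,130),(208,160),(225,140),(215,200),(200,215),(150,250),(240,170)]:
    x,y=190+u//4,140+v//4; print(u,v,W[y,x].round(3))
E=np.array(s['extrinsics']); f=210/np.tan(np.radians(s['fov_y'])/2)
for n,p in [('tip',[.5021,-.0108,.0739]),('tcp+',[.5021,-.0108,.1]),('knob',[.5015,-.0115,.1])]:
    c=E[:3,:3].T@(np.array(p)-E[:3,3]); u=s['cx']+f*c[0]/-c[2]; v=s['cy']-f*c[1]/-c[2]; print(n,(u-190)*4,(v-140)*4)
# gripper point cloud in scene
m=(W[...,2]>.065)&(W[...,2]<.3)&(abs(W[...,0]-.48)<.1)&(abs(W[...,1])<.1)
m[:190]&=True
for z in np.arange(.07,.2,.01):
    q=W[m&(abs(W[...,2]-z)<.005)]; print(z.round(3),len(q),q.mean(0).round(3),q.min(0).round(3),q.max(0).round(3))
"
```

```text
190 130 [ 0.505 -0.025  0.134]
205 130 [ 0.51  -0.02   0.134]
208 160 [ 0.512 -0.021  0.118]
225 140 [ 0.517 -0.015  0.129]
215 200 [ 0.511 -0.02   0.096]
200 215 [ 0.514 -0.029  0.095]
150 250 [ 0.531 -0.069  0.105]
240 170 [0.505 0.002 0.1  ]
tip 218.51857074994302 221.5410964070786
tcp+ 214.4799690564912 176.1454618782899
knob 212.48999337167584 176.21184519205292
0.07 247 [ 0.517 -0.03   0.07 ] [ 0.48  -0.082  0.065] [0.552 0.046 0.075]
0.08 294 [ 0.514 -0.024  0.08 ] [ 0.456 -0.082  0.075] [0.552 0.099 0.085]
0.09 310 [ 0.511 -0.02   0.09 ] [ 0.456 -0.082  0.085] [0.554 0.1   0.095]
0.1 377 [ 0.511 -0.022  0.1  ] [ 0.46  -0.082  0.095] [0.553 0.1   0.105]
0.11 266 [ 0.509 -0.019  0.108] [ 0.47  -0.082  0.105] [0.553 0.053 0.115]
0.12 57 [ 0.508 -0.018  0.121] [ 0.492 -0.025  0.115] [ 0.518 -0.001  0.125]
0.13 81 [ 0.509 -0.018  0.13 ] [ 0.49  -0.025  0.125] [ 0.517 -0.002  0.135]
0.14 78 [ 0.508 -0.018  0.14 ] [ 0.492 -0.026  0.135] [ 0.518 -0.003  0.145]
0.15 60 [ 0.508 -0.02   0.149] [ 0.492 -0.028  0.145] [ 0.52  -0.006  0.155]
0.16 158 [ 0.506 -0.021  0.161] [ 0.471 -0.035  0.155] [0.537 0.006 0.165]
0.17 201 [ 0.505 -0.02   0.17 ] [ 0.461 -0.037  0.165] [0.546 0.01  0.175]
0.18 232 [ 0.506 -0.021  0.18 ] [ 0.458 -0.041  0.175] [0.552 0.009 0.185]
0.19 242 [ 0.503 -0.024  0.19 ] [ 0.453 -0.044  0.185] [0.561 0.015 0.195]
```

The fingertips show at z≈0.115 in the camera, not at the expected 0.074: they are aligned in the plane but about 4 cm too high. I'll open and go down in small steps, watching the force.

Request:
drive_tool([
  [0, 0, 0, 0, 0, 0, 0],
  [0, 0, 0, 0, 0, 0, 0],
  [0, 0, 0, 0, 0, 0, 0],
  [0, 0, 0, 0, 0, 0, 0],
  [0, 0, 0.003, 0, 0, 0, 0],
  [0, 0, 0.003, 0, 0, 0, 0],
  [0, 0, 0.003, 0, 0, 0, 0],
  [0, 0, 0, 0, 0, 0, 0],
])

```text
t: 5.5
tcp_pos: [0.5017, -0.0107, 0.0782]
tool_rot: [0.576, 0.818, -0.0, -0.001]
force: [0.7, 0.2, 0.7]
finger_gap: 0.499
gripper_force: 0.0
```

```bash
python3 -c "
from h import *
totool([.5015,-.0115,.087])
s=snap('scene'); W=world(s); np.save('sc3.npy',s,allow_pickle=True)
for z in np.arange(.07,.2,.01):
    m=(abs(W[...,2]-z)<.005)&(abs(W[...,0]-.5)<.06)&(abs(W[...,1]+.015)<.04)
    m&=s['image'].max(2)<90
    q=W[m]; print(z.round(3),len(q),q.mean(0).round(3),q.min(0).round(3),q.max(0).round(3))
cv2.imwrite('pics/s3.png',cv2.resize(s['image'][90:240,170:330],None,fx=4,fy=4,interpolation=cv2.INTER_CUBIC)[...,::-1])
"
```

```text
t 5.5 tcp [ 0.5017 -0.0107  0.0782] yaw x 109.71 z [-0.001  0.    -1.   ] F [0.7 0.2 0.7] M [0.02 0.   0.02] gap 0.499
shift tool [-0.0007 -0.0004 -0.0088]
0.07 25 [ 0.514 -0.018  0.072] [ 0.509 -0.025  0.069] [ 0.517 -0.008  0.075]
0.08 69 [ 0.511 -0.016  0.081] [ 0.467 -0.036  0.075] [0.517 0.021 0.085]
0.09 88 [ 0.502 -0.012  0.09 ] [ 0.464 -0.037  0.085] [0.517 0.023 0.095]
0.1 141 [ 0.503 -0.015  0.101] [ 0.466 -0.037  0.095] [0.517 0.024 0.105]
0.11 55 [ 0.493 -0.011  0.111] [ 0.466 -0.03   0.106] [0.535 0.023 0.115]
0.12 90 [ 0.504 -0.015  0.12 ] [ 0.47  -0.032  0.115] [0.538 0.005 0.125]
0.13 84 [ 0.506 -0.015  0.131] [ 0.471 -0.032  0.126] [0.537 0.006 0.135]
0.14 75 [ 0.501 -0.017  0.14 ] [ 0.471 -0.034  0.135] [0.538 0.003 0.145]
0.15 150 [ 0.502 -0.02   0.151] [ 0.455 -0.042  0.145] [0.555 0.005 0.155]
0.16 261 [ 0.507 -0.016  0.16 ] [ 0.446 -0.043  0.155] [0.557 0.017 0.165]
0.17 252 [ 0.51  -0.016  0.171] [ 0.447 -0.044  0.165] [0.56  0.017 0.175]
0.18 285 [ 0.502 -0.02   0.18 ] [ 0.448 -0.046  0.175] [0.56  0.019 0.185]
0.19 247 [ 0.502 -0.024  0.19 ] [ 0.445 -0.046  0.185] [0.56  0.02  0.195]
```

View pics/s3.png

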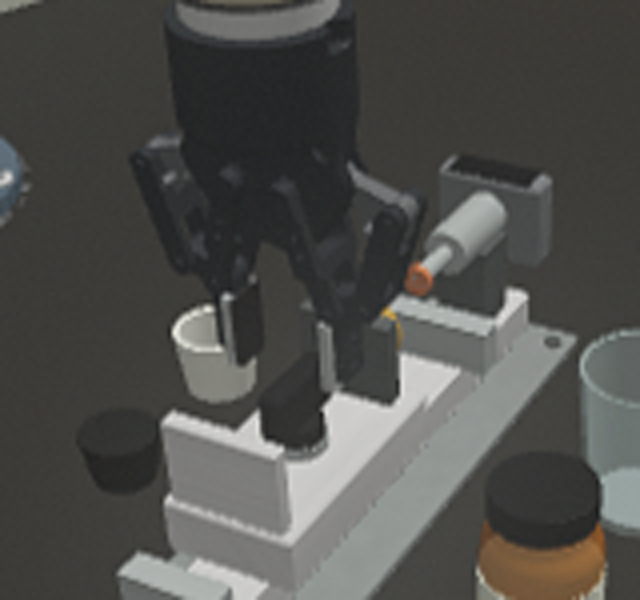

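Now the open fingers straddle the bar. Their tips are at (240,360) and (330,390), still near the height of the knob's top (z≈0.105), and there is no contact. I go down another 22 mm and close.

Request:
drive_tool([
  [0, 0, 0.004, 0, 0, 0, 0],
  [0, 0, 0.004, 0, 0, 0, 0],
  [0, 0, 0.004, 0, 0, 0, 0],
  [0, 0, 0.004, 0, 0, 0, 0],
  [0, 0, 0.003, 0, 0, 0, 0],
  [0, 0, 0.003, 0, 0, 0, 0],
  [0, 0, 0, 0, 0, 0, 0],
])

```text
t: 6.25
tcp_pos: [0.5018, -0.0108, 0.0564]
tool_rot: [0.576, 0.818, -0.0, -0.0]
force: [-0.1, -0.3, -0.6]
finger_gap: 0.502
gripper_force: 0.0
```

Request:
drive_tool([
  [0, 0, 0, 0, 0, 0, -0.4],
  [0, 0, 0, 0, 0, 0, -0.7],
  [0, 0, 0, 0, 0, 0, -1],
  [0, 0, 0, 0, 0, 0, -1],
  [0, 0, 0, 0, 0, 0, -1],
], newtons=40)

```text
t: 6.75
tcp_pos: [0.5029, -0.0107, 0.0571]
tool_rot: [0.576, 0.818, 0.001, 0.001]
force: [2.5, 1.9, 1.6]
finger_gap: 0.142
gripper_force: 41.4
```

```bash
python3 -c "
from h import *
totool([.5015,-.0115,.056])
s=snap('scene'); W=world(s)
print([ (z.round(3),W[(abs(W[...,2]-z)<.005)&(s['image'].max(2)<90)&(abs(W[...,0]-.5)<.06)&(abs(W[...,1]+.015)<.04)].shape) for z in (.11,.12,.13)] if 0 else '')
"
```

```text
t 6.75 tcp [ 0.5029 -0.0107  0.0571] yaw x 109.7 z [ 0.002  0.    -1.   ] F [2.5 1.9 1.6] M [ 0.41 -0.29 -0.07] gap 0.142
shift tool [-0.0003 -0.0016  0.0011]
```

Gripped: gap about 12 mm at 41 N. Now I turn it counter-clockwise.

Request:
drive_tool([
  [0, 0, 0, 0, 0, -4, -1],
  [0, 0, 0, 0, 0, -6, -1],
  [0, 0, 0, 0, 0, -6, -1],
  [0, 0, 0, 0, 0, -6, -1],
  [0, 0, 0, 0, 0, -6, -1],
  [0, 0, 0, 0, 0, -6, -1],
  [0, 0, 0, 0, 0, -6, -1],
  [0, 0, 0, 0, 0, -6, -1],
  [0, 0, 0, 0, 0, -6, -1],
  [0, 0, 0, 0, 0, -6, -1],
])

```text
t: 7.8
tcp_pos: [0.5026, -0.0112, 0.057]
tool_rot: [0.105, 0.994, -0.0, 0.001]
force: [1.0, 0.1, 1.2]
finger_gap: 0.143
gripper_force: 41.4
```

Request:
drive_tool([
  [0, 0, 0, 0, 0, -6, -1],
  [0, 0, 0, 0, 0, -6, -1],
  [0, 0, 0, 0, 0, -6, -1],
  [0, 0, 0, 0, 0, -4, -1],
  [0, 0, 0, 0, 0, -2, -1],
  [0, 0, 0, 0, 0, 0, -1],
  [0, 0, 0, 0, 0, 0, -1],
])

```text
t: 8.5
tcp_pos: [0.5025, -0.0112, 0.057]
tool_rot: [-0.102, 0.995, -0.0, 0.0]
force: [1.2, 0.3, 0.8]
finger_gap: 0.143
gripper_force: 41.4
```

```bash
python3 -c "
from h import *
totool([.5018,-.0108,.056])
"
```

```text
t 8.5 tcp [ 0.5025 -0.0112  0.057 ] yaw x -168.3 z [ 0.001 -0.001 -1.   ] F [1.2 0.3 0.8] M [-0.07 -0.24  0.06] gap 0.143
shift tool [0.0006 0.0006 0.001 ]
```

Request:
drive_tool([
  [0, 0, 0, 0, 0, -1.5, -1],
  [0, 0, 0, 0, 0, -1.5, -1],
  [0, 0, 0, 0, 0, 0, -1],
  [0, 0, 0, 0, 0, 0, -1],
])

```text
t: 8.9
tcp_pos: [0.5023, -0.0108, 0.057]
tool_rot: [-0.127, 0.992, 0.0, 0.0]
force: [1.4, 0.6, 3.6]
finger_gap: 0.141
gripper_force: 43.4
```

```bash
python3 -c "
from h import *
totool([.5018,-.0108,.056])
"
```

```text
t 8.9 tcp [ 0.5023 -0.0108  0.057 ] yaw x -165.39 z [ 0.001  0.    -1.   ] F [1.4 0.6 3.6] M [ 0.02 -0.28 -0.71] gap 0.141
shift tool [0.0005 0.0001 0.001 ]
```

The knob is at its end stop (moment −0.7 N m). Now I release, rise, line up with the rail and go back over the push plate.

Request:
drive_tool([
  [0, 0, 0, 0, 0, 0, -0.4],
  [0, 0, 0, 0, 0, 0, 0],
  [0, 0, 0, 0, 0, 0, 0],
  [0, 0, 0, 0, 0, 0, 0],
  [0, 0, -0.01, 0, 0, 0, 0],
  [0, 0, -0.02, 0, 0, 0, 0],
  [0, 0, -0.02, 0, 0, 0, 0],
  [0, 0, -0.012, 0, 0, 0, 0],
  [0, 0, 0, 0, 0, -5, 0],
  [0, 0, 0, 0, 0, 0, 0],
])

```text
t: 9.9
tcp_pos: [0.5023, -0.0109, 0.1197]
tool_rot: [-0.171, 0.985, -0.0, 0.001]
force: [-0.7, 0.5, -0.4]
finger_gap: 0.497
gripper_force: 0.0
```

Request:
drive_tool([
  [0, -0.01, 0, 0, 0, 0, 0],
  [0, -0.02, 0, 0, 0, 0, 0],
  [0, -0.02, 0, 0, 0, 0, 0],
  [0, -0.008, 0, 0, 0, 0, 0],
  [0, 0, 0, 0, 0, 0, 0],
  [0, 0, 0, 0, 0, 0, 0],
])

```text
t: 10.5
tcp_pos: [0.521, -0.0651, 0.1184]
tool_rot: [-0.171, 0.985, 0.001, -0.001]
force: [-0.6, -0.3, 0.1]
finger_gap: 0.501
gripper_force: 0.0
```

```bash
python3 -c "
from h import *
totool([.5218,-.0655,.057])
s=snap('scene'); cv2.imwrite('pics/s4.png',cv2.resize(s['image'][90:255,160:320],None,fx=3.6,fy=3.6,interpolation=cv2.INTER_CUBIC)[...,::-1])
"
```

```text
t 10.5 tcp [ 0.521  -0.0651  0.1184] yaw x -160.34 z [-0.001  0.001 -1.   ] F [-0.6 -0.3  0.1] M [0.01 0.01 0.01] gap 0.501
shift tool [-0.0007 -0.0007  0.0614]
```

View pics/s4.png

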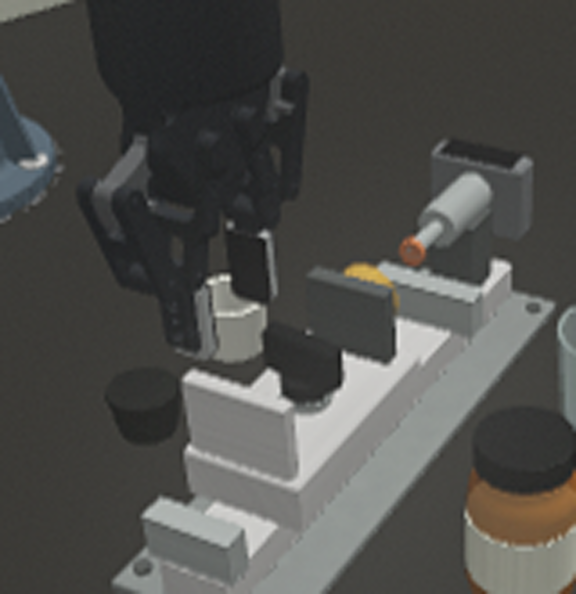

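The bar (300,360) now lies across the rail, and the open fingers at (195,320) and (250,260) stand above the plate, one on each side of it. I go down and pinch the plate.

Request:
drive_tool([
  [0, 0, 0.01, 0, 0, 0, 0],
  [0, 0, 0.01, 0, 0, 0, 0],
  [0, 0, 0.01, 0, 0, 0, 0],
  [0, 0, 0.01, 0, 0, 0, 0],
  [0, 0, 0.008, 0, 0, 0, 0],
  [0, 0, 0.006, 0, 0, 0, 0],
  [0, 0, 0.004, 0, 0, 0, 0],
  [0, 0, 0, 0, 0, 0, 0],
])

```text
t: 11.35
tcp_pos: [0.5213, -0.0654, 0.0602]
tool_rot: [-0.171, 0.985, 0.0, -0.0]
force: [0.1, 0.6, -0.4]
finger_gap: 0.503
gripper_force: 0.0
```

Request:
drive_tool([
  [0, 0, 0, 0, 0, 0, -0.4],
  [0, 0, 0, 0, 0, 0, -0.7],
  [0, 0, 0, 0, 0, 0, -1],
  [0, 0, 0, 0, 0, 0, -1],
  [0, 0, 0, 0, 0, 0, -1],
], newtons=40)

```text
t: 11.85
tcp_pos: [0.522, -0.0656, 0.0613]
tool_rot: [-0.171, 0.985, -0.0, 0.0]
force: [0.8, -0.3, 4.5]
finger_gap: 0.103
gripper_force: 42.7
```

Request:
drive_tool([
  [0, 0.003, 0, 0, 0, 0, -1],
  [0, 0.005, 0, 0, 0, 0, -1],
  [0, 0.006, 0, 0, 0, 0, -1],
  [0, 0.006, 0, 0, 0, 0, -1],
  [0, 0.006, 0, 0, 0, 0, -1],
  [0, 0.005, 0, 0, 0, 0, -1],
  [0, 0.004, 0, 0, 0, 0, -1],
  [0, 0, 0, 0, 0, 0, -1],
  [0, 0, 0, 0, 0, 0, -1],
])

```text
t: 12.75
tcp_pos: [0.51, -0.0319, 0.0613]
tool_rot: [-0.171, 0.985, 0.0, 0.0]
force: [-1.1, 0.5, 6.3]
finger_gap: 0.108
gripper_force: 43.0
```

```bash
python3 -c "
from h import *
totool([.5218,-.0655,.057])
"
```

```text
t 12.75 tcp [ 0.51   -0.0319  0.0613] yaw x -160.27 z [ 0.001  0.    -1.   ] F [-1.1  0.5  6.3] M [ 0.02  0.08 -0.03] gap 0.108
shift tool [ 0.0002 -0.0356  0.0043]
```

Request:
drive_tool([
  [0, 0.003, 0, 0, 0, 0, -1],
  [0, 0.003, 0, 0, 0, 0, -1],
  [0, 0.003, 0, 0, 0, 0, -1],
  [0, 0.003, 0, 0, 0, 0, -1],
  [0, 0, 0, 0, 0, 0, -1],
  [0, 0, 0, 0, 0, 0, -1],
])

```text
t: 13.35
tcp_pos: [0.506, -0.0207, 0.0613]
tool_rot: [-0.171, 0.985, 0.0, 0.0]
force: [-0.4, -0.6, 5.9]
finger_gap: 0.106
gripper_force: 43.0
```

Request:
drive_tool([
  [0, 0.002, 0, 0, 0, 0, -1],
  [0, 0.002, 0, 0, 0, 0, -1],
  [0, 0.002, 0, 0, 0, 0, -1],
  [0, 0.002, 0, 0, 0, 0, -1],
  [0, 0, 0, 0, 0, 0, -1],
  [0, 0, 0, 0, 0, 0, -1],
])

```text
t: 13.95
tcp_pos: [0.5038, -0.0146, 0.0613]
tool_rot: [-0.172, 0.985, -0.001, 0.001]
force: [-1.2, -5.0, 5.5]
finger_gap: 0.11
gripper_force: 42.9
```

Request:
drive_tool([
  [0, 0.002, 0, 0, 0, 0, -1],
  [0, 0.002, 0, 0, 0, 0, -1],
  [0, 0.002, 0, 0, 0, 0, -1],
  [0, 0, 0, 0, 0, 0, -1],
  [0, 0, 0, 0, 0, 0, -1],
])

```text
t: 14.45
tcp_pos: [0.5021, -0.0096, 0.0613]
tool_rot: [-0.172, 0.985, -0.002, 0.001]
force: [-0.7, -7.2, 5.4]
finger_gap: 0.11
gripper_force: 42.8
```

Request:
drive_tool([
  [0, 0.002, 0, 0, 0, 0, -1],
  [0, 0.002, 0, 0, 0, 0, -1],
  [0, 0, 0, 0, 0, 0, -1],
  [0, 0, 0, 0, 0, 0, -1],
], newtons=60)

```text
t: 14.85
tcp_pos: [0.5009, -0.0063, 0.0614]
tool_rot: [-0.172, 0.985, -0.002, 0.001]
force: [-1.5, -10.1, 5.6]
finger_gap: 0.102
gripper_force: 62.7
```

Request:
drive_tool([
  [0, 0.002, 0, 0, 0, 0, -1],
  [0, 0, 0, 0, 0, 0, -1],
  [0, 0, 0, 0, 0, 0, -1],
])

```text
t: 15.15
tcp_pos: [0.5008, -0.0059, 0.0614]
tool_rot: [-0.172, 0.985, -0.003, 0.001]
force: [-0.6, -14.3, 4.0]
finger_gap: 0.105
gripper_force: 62.6
```

The motion stalls and the force rises steeply, so the carriage seems to be at the stop. I add some margin of push and check.

Request:
drive_tool([
  [0, 0.002, 0, 0, 0, 0, -1],
  [0, 0.001, 0, 0, 0, 0, -1],
  [0, 0, 0, 0, 0, 0, -1],
  [0, 0, 0, 0, 0, 0, -1],
])

```text
t: 15.55
tcp_pos: [0.5009, -0.0058, 0.0614]
tool_rot: [-0.173, 0.985, -0.005, 0.002]
force: [-1.9, -25.1, 2.6]
finger_gap: 0.099
gripper_force: 62.3
```

```bash
python3 -c "
from h import *
totool([.5218,-.0655,.057])
s=snap('scene'); cv2.imwrite('pics/s5.png',cv2.resize(s['image'][100:250,170:360],None,fx=4,fy=4,interpolation=cv2.INTER_CUBIC)[...,::-1])
"
```

```text
t 15.55 tcp [ 0.5009 -0.0058  0.0614] yaw x -160.08 z [ 0.005 -0.009 -1.   ] F [ -1.9 -25.1   2.6] M [-3.72  0.35 -0.18] gap 0.099
shift tool [ 0.0007 -0.0632  0.0051]
```

View pics/s5.png

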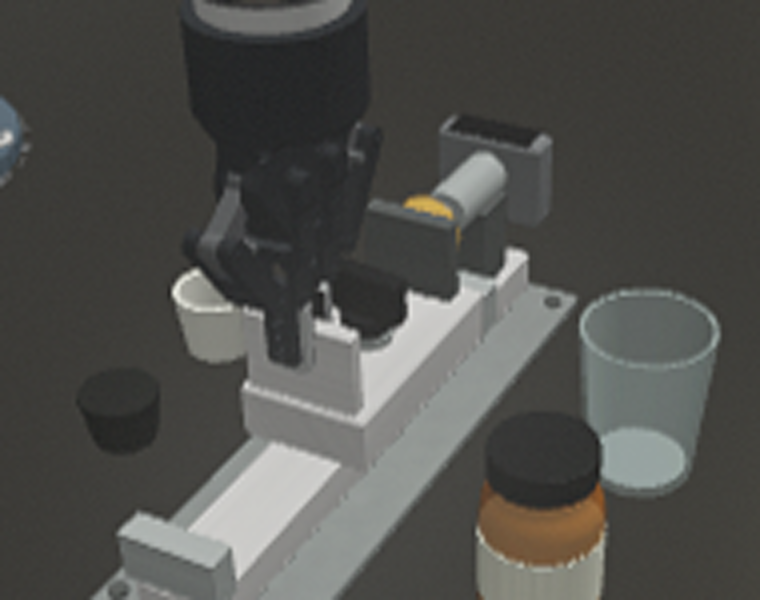

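The picture shows the carriage nose against the stop block (480,290), the disc pressing the probe in (435,210), the knob still across the rail (375,300) and the glassware undisturbed. The push holds at 25 N without any further motion, so I hand in.

```bash
python3 -c "
from station import manip
print(manip.sign_off())"
```

```text
the job is handed in; nothing more can be done
None
```

I loosened the clamp knob to its end stop and pushed the carriage home against the stop block. The job was handed in with the arm still pushing at about 25 N, the knob loose and the glassware undisturbed in the last view.

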